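# Slide the dough scraper off the rolling board's edge and bring it to the chopping board

## Robot

A 6-joint arm with a two-finger parallel gripper is mounted at the origin on a cart in front of the work surface, level with it; the furniture and walls round the work are solid. World frame = base frame: x ahead of the robot, y to its left, z up, the work surface at z = 0. Lengths are in m, angles in rad, forces in N, time in s.
With the tool pointing down it reaches from about 0.35 to 0.975 m from the base axis. Payload 4.9 kg.
Tool frame: the origin (TCP) lies at the very end of the fingers, on their centre line; the grasp point (between the pads) lies ctrl.grip_point_offset behind it (ctrl.grip_point_offset is the distance from the TCP to the grasp point, in m); z points along the fingers, y is the direction in which the jaws open and shut (so a half turn about z gives the same grasp; the last joint's range is limited). The gripper opens to 85 mm and grips with 20 to 120 N. Pads are 22 mm wide; open, the fingers measure 114 mm over their backs; the gripper's body (76 mm by 85 mm) begins 54 mm behind the grasp point. The pads swing forward as they close: fully open they stand 13 mm farther back than shut.
Start: joints at [-1.366, 0.053, 1.613, -0, 1.476, -0.119], TCP at [0.199, -0.593, 0.231] pointing down, gripper open.
Joint ranges: [-3.01, 3.01], [-1.01, 2.22], [0.06, 2.58], [-1.02, 4.17], [0.09, 2.62], [-3.14, 3.14]. Speed limits (rad/s): [2.57, 2.57, 3.14, 3.14, 3.14, 3.14].

## Interface

Orientations are given as a rotation vector (axis times angle).
In Python, from station import ctrl gives the robot as it stands. The module is installed in compiled form; this text tells all that it offers.
- The arm moves only by the shell command python3 -m creep 'ROWS' [FORCE]. ROWS is JSON, a list of rows, each a list of 5 numbers: the closure in counts, from 0 (fully open) to 255 (shut), then the shift along the tool's x, y, z in mm, then the turn about the tool's z in rad. A call has 1 to 12 rows; each row is the pose to reach, as a shift and turn from the pose commanded when the call began, along the tool's axes at that moment; what a row does not reach only later rows make up. A row lasts 1/12 s, in which the tool goes at most 41.7 mm and 7.16 degrees, less where a joint would pass 70% of its speed; a pose out of reach is approached as far as the arm can. A call with a gripper value outside its range is refused whole. The fingers move at their own pace and stop on an object; FORCE is the grip in N (left out, the last holds). Time passes only in rows, so rows that repeat a pose let the fingers close. It gives the time, the measured TCP pose, the force and the opening at its end, in the units of the state.
- ctrl.get_obs(): the state, without advancing time (a new reading comes with each control period).
- ctrl.get_image(name): name is "side" or "top" or "wrist"; returns the picture (400x640x3 uint8, red, green, blue); there is no depth.
- ctrl.calibration(name): a dict with "fx", "fy", "cx", "cy" (pixels), "R" (3x3) and "t" (3): a world point X has camera coordinates R X + t. Camera axes: x right, y down, z forward; pixel columns grow to the right and rows downward; lengths in m; the calibration is good to about 2 mm. A picture is of the moment at which its call begins: read the wrist's pose just before it. calibration takes no time and is no camera call; for the wrist camera it gives the pose at the moment of the call.
- ctrl.finish_job(): hands the job in, once; it reports no verdict.
Trained networks look in the newest picture that a camera, given by its name, has taken for a name from the list of things; names that differ only in an ending like _2 or _b are one class to them, and where a whole thing is asked for, a point or a joint stands for the part that bears it (a point fixed in the world has none). Each returns a list of dicts, best first, with "conf" (0 to 1); they miss things now and then, are a little off and sometimes report something else, mostly with a low value. They report only what shows in the picture. A call takes as long as a camera call. They do not tell look-alikes from the thing itself.
- ctrl.boxes_of(camera, label): "rect" ([left, top, width, height] in pixels, round what is visible of it).
- ctrl.outline_of(camera, label): "mask" (400x640 bool, what is visible of it) and "rect" ([left, top, width, height] in pixels, round what is visible of it).
The state is a dict: "t": time; "q": joint angles; "dq": joint speeds; "effort": joint torques, N m; "tool_pos": TCP position; "tool_rot": TCP orientation; "contact_force": force on the tool from outside, world axes, zero at the start; "wrist_torque": the same for the moment, N m; "opening": finger opening in m.
Only numpy, scipy, OpenCV 4.12 (cv2) and the standard library are available. Lean on these libraries where they do the work, as an engineer would, in place of code of your own. Each camera call takes 0.05 s, during which the arm holds its last target. There are 200 camera calls.

## Task

The red dough scraper lies too flat on the marble rolling board to be picked up. Slide it towards you until about a third of its length sticks out over the board's front edge, grip it there, lift it off and lay it flat, without dropping it, in the middle of the green chopping board. Leave the blue scraper where it is.

Things in the scene. Friction and masses are not known exactly. Their poses are not given: they have to be found in the camera images.
- red_scraper_mid (a point): centre (half-way up) of the red dough scraper: a stiff flat plastic card with rounded corners, 115 mm long (its x axis), 60 mm wide (y), 3 mm thick (z up), 40 g, loose, lying flat on the rolling board with its long side roughly along the board's x. It slides easily when pressed from above and dragged. Stuck out past the edge, it can be gripped across its 60 mm width
- blue_scraper_mid (a point): centre of the blue dough scraper, the same size and shape as the red one, lying beside it on the rolling board; not to be moved
- rolling_board: rolling board: white marble slab on four short wooden feet, 190 mm (x) by 250 mm (y), flat top 50 mm above the worktop, fixed. Origin at the worktop under its centre, x axis pointing away from the robot: the front edge is the straight side at x = -0.095 in its frame. The slab is 20 mm thick
- chop_board: green chopping board, flat on the worktop, fixed, 250 mm (x) by 360 mm (y), 10 mm thick. Origin at the worktop under its centre; x axis pointing roughly away from the robot, its long side (y) running left to right
Mind the look-alikes: they are no part of the job. Of the things shaped like the part that bears red_scraper_mid, the red one is meant.

How it is judged:
By the outcome, as a careful person would: the job done as asked, in the order asked, and still so for the second after the job is handed in, with the robot touching nothing.
It also fails if it takes over 51 s, if anything falls off the work surface, if the arm or the gripper's body presses on something with over 40 N, if the wrist force passes 120 N, or if a joint passes its speed limit or range.

## Working session

There is one attempt and no reset: what is moved stays moved. The work goes in short steps, Python scripts to look and compute and a shell command to move; the robot and the scene stay as the last step left them, time stands still between calls to the robot, and variables do not carry over. Pictures are saved under pics/ and viewed, about 8 in all and at most 12, crops included, and the job is handed in when it is done.

```bash
mkdir -p pics; cat > h.py <<'E'
import numpy as np, cv2
from scipy.spatial.transform import Rotation as Ro
from station import ctrl
def ray(cam,uv,z,c=None):
    c=c or ctrl.calibration(cam); R=np.array(c["R"]);t=np.array(c["t"])
    d=R.T@np.array([(uv[0]-c["cx"])/c["fx"],(uv[1]-c["cy"])/c["fy"],1]); o=-R.T@t
    return o+d*(z-o[2])/d[2]
def proj(cam,X,c=None):
    c=c or ctrl.calibration(cam); p=np.array(c["R"])@np.array(X)+c["t"]
    return [c["fx"]*p[0]/p[2]+c["cx"],c["fy"]*p[1]/p[2]+c["cy"]]
def save(n,im): cv2.imwrite("pics/"+n+".png",im[:,:,::-1])
def rectw(cam,mask,z):
    cs,_=cv2.findContours(mask.astype(np.uint8),cv2.RETR_EXTERNAL,cv2.CHAIN_APPROX_NONE)
    k=max(cs,key=cv2.contourArea)[:,0]; c=ctrl.calibration(cam)
    P=np.array([ray(cam,p,z,c)[:2] for p in k]); (cx,cy),(w,h),a=cv2.minAreaRect((P*1000).astype(np.float32))
    if w<h: w,h,a=h,w,a+90
    a=(a+90)%180-90
    return np.round([cx,cy,w,h,a],1)
E
python3 - <<'E'
from h import *
o=ctrl.get_obs(); print(o["t"],o["tool_pos"],o["tool_rot"],o["opening"],ctrl.grip_point_offset)
print(Ro.from_rotvec(o["tool_rot"]).as_matrix().round(3))
for cam in ("top","side"):
    im=ctrl.get_image(cam); save(cam+"0",im); c=ctrl.calibration(cam); print(cam,(-np.array(c["R"]).T@c["t"]).round(3),c["fx"])
    for l,z in (("red_scraper_mid",.053),("rolling_board",.05),("chop_board",.01)):
        for d in ctrl.outline_of(cam,l):
            m=d["mask"]; print(l,round(d["conf"],2),d["rect"],im[m].mean(0).round(),rectw(cam,m,z))
E
```

```text
0.0 [ 0.19870849 -0.59190193  0.23007199] [-3.09848267e+00 -5.06074520e-01  1.93080488e-04] 0.08554161784275678 0.0187
[[ 0.948  0.318 -0.   ]
 [ 0.318 -0.948  0.002]
 [ 0.    -0.002 -1.   ]]
top [0.449 0.081 1.018] 395.5629229776249
red_scraper_mid 0.98 [266.4, 205.9, 27.6, 46.8] [253.  99.  76.] [563.6 169.  115.5  60.6  -3.6]
red_scraper_mid 0.94 [355.8, 159.5, 28.0, 18.4] [201. 114.  52.] [721.1 -47.3  71.6  36.9  81.7]
rolling_board 0.83 [203.4, 191.2, 105.7, 79.8] [250. 249. 241.] [558.6 233.7 252.9 190.9 -86.8]
chop_board 0.87 [339.5, 200.7, 147.4, 99.1] [181. 234. 111.] [ 529.4 -163.4  360.7  252.4   89.5]
chop_board 0.44 [221.4, 203.7, 22.1, 48.0] [ 91. 165. 246.] [568.3 300.1 119.3  61.4   3.3]
side [ 0.321 -0.511  0.606] 410.50197322827256
red_scraper_mid 0.94 [255.3, 166.4, 55.0, 21.9] [243.  22.  12.] [559.7 164.3 114.3  62.5  -3.8]
red_scraper_mid 0.76 [387.1, 219.1, 33.0, 31.8] [156.  84.  30.] [698.  -95.4  75.8  40.3  77.2]
rolling_board 0.59 [213.4, 130.0, 120.6, 87.9] [218. 217. 206.] [553.2 214.4 286.9 197.8 -87. ]
chop_board 0.58 [239.5, 225.6, 227.2, 170.9] [170. 227. 112.] [ 525.5 -167.4  361.3  249.9  -89.9]
```

```bash
python3 - <<'E'
import cv2,numpy as np
a=cv2.imread("pics/top0.png")[120:320,170:510]; b=cv2.imread("pics/side0.png")[90:400,180:520]
a=cv2.resize(a,(790,465)); cv2.imwrite("pics/t1.png",a)
cv2.imwrite("pics/s1.png",cv2.resize(b,(650,593)))
E
```

```text
(no output)
```

View pics/t1.png

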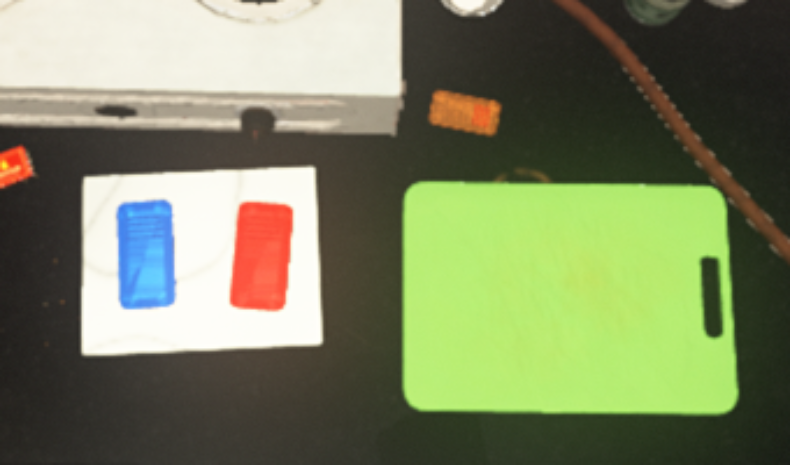

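View pics/s1.png

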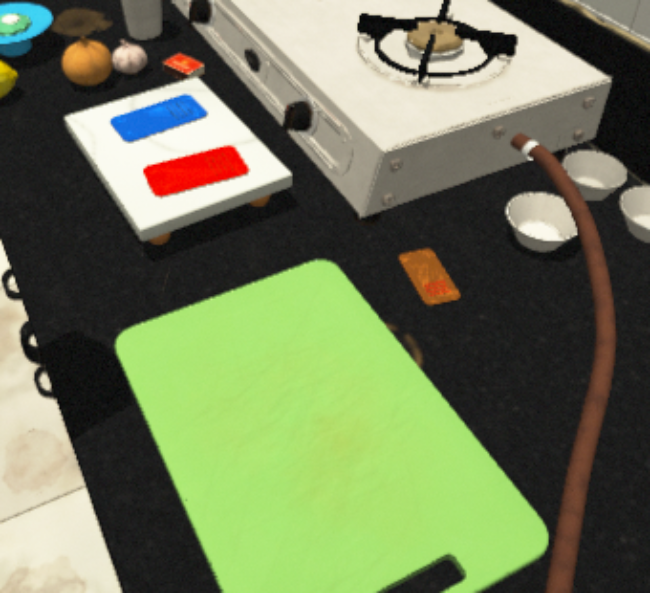

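The red scraper is at top-camera pixel (280,229), left of the chopping board on the marble. The blue one is at (232,228). The orange packet at (370,169) isn't a scraper and is a false hit. The enlarged crop confirms red, so I'm closing the fingers and moving towards it.

```bash
python3 -m creep '[[255,25,-25,0,0.04],[255,50,-50,0,0.08],[255,75,-75,0,0.12],[255,100,-100,0,0.16],[255,125,-125,0,0.2],[255,150,-150,0,0.24],[255,175,-175,0,0.28],[255,200,-200,0,0.32],[255,225,-225,0,0.36],[255,250,-250,0,0.386],[255,275,-275,0,0.386],[255,300,-300,0,0.386]]' 30
cat >> h.py <<'E'
def go(target,yaw):
    o=ctrl.get_obs(); R=Ro.from_rotvec(o["tool_rot"]).as_matrix()
    y=np.arctan2(R[1,0],R[0,0])
    print("t",round(o["t"],2),"pos",(o["tool_pos"]*1000 if not isinstance(o["tool_pos"],list) else np.array(o["tool_pos"])*1000).round(1),"yaw",np.degrees(y).round(2),"F",np.round(o["contact_force"],2),"open",o["opening"])
    print("shift mm",(R.T@(np.array(target)-np.array(o["tool_pos"]))*1000).round(1),"turn",round(y-np.radians(yaw),3))
E
python3 -c "
from h import *
go([.570,.1665,.075],-3.6)"
```

```text
t: 1.4
tool_pos: [0.3883, -0.2111, 0.2316]
tool_rot: [3.139, -0.098, 0.001]
contact_force: [0.2, 1.0, -0.6]
opening: -0.0003
t 1.4 pos [ 388.3 -211.1  231.6] yaw -3.59 F [ 0.24  0.97 -0.64] open -0.0003103087821718324
shift mm [ 157.6 -388.3  156.5] turn 0.0
```

```bash
python3 -m creep '[[255,14,-34,0,0],[255,28,-68,0,0],[255,42,-102,0,0],[255,56,-136,0,0],[255,70,-170,0,0],[255,84,-204,5,0],[255,98,-238,20,0],[255,112,-272,40,0],[255,126,-306,60,0],[255,140,-340,85,0],[255,150,-370,105,0],[255,157,-388,125,0]]'
python3 -m creep '[[255,0,0,10,0],[255,0,0,20,0],[255,0,0,30,0],[255,0,0,35,0],[255,0,0,38,0],[255,0,0,40,0],[255,0,0,42,0],[255,0,0,44,0]]'
python3 -c "
from h import *
go([.570,.1665,.053],-3.6)"
```

```text
t: 2.4
tool_pos: [0.5692, 0.168, 0.1051]
tool_rot: [-3.139, 0.094, -0.0]
contact_force: [-0.2, -0.8, 1.8]
opening: 0.0002
t: 3.07
tool_pos: [0.5693, 0.1645, 0.0632]
tool_rot: [-3.14, 0.099, -0.003]
contact_force: [0.6, 0.5, -0.0]
opening: 0.0003
t 3.07 pos [569.3 164.5  63.2] yaw -3.6 F [ 0.61  0.52 -0.04] open 0.00034616327942986485
shift mm [ 0.6 -2.  10.2] turn -0.0
```

```bash
python3 -m creep '[[255,0,-1,3,0],[255,0,-2,6,0],[255,0,-2,8,0],[255,0,-2,9,0],[255,0,-2,9,0],[255,0,-2,9,0]]'
python3 -m creep '[[255,0,0,1,0],[255,0,0,1,0],[255,0,0,1,0]]'
python3 -m creep '[[255,0,0,1,0],[255,0,0,1,0],[255,0,0,1,0]]'
```

```text
t: 3.57
tool_pos: [0.5688, 0.1669, 0.0533]
tool_rot: [-3.14, 0.097, -0.0]
contact_force: [0.5, -0.6, -0.2]
opening: 0.0001
t: 3.82
tool_pos: [0.569, 0.1669, 0.053]
tool_rot: [-3.14, 0.098, -0.001]
contact_force: [-2.3, -0.2, 4.8]
opening: 0.0
t: 4.07
tool_pos: [0.5692, 0.1669, 0.053]
tool_rot: [-3.14, 0.098, -0.001]
contact_force: [-4.5, -0.3, 9.9]
opening: 0.0001
```

```bash
python3 -m creep '[[255,-3,0,0,0],[255,-9,0,0,0],[255,-15,0,0,0],[255,-21,0,0,0],[255,-28,0,0,0],[255,-35,0,0,0],[255,-42,0,0,0],[255,-49,0,0,0],[255,-56,0,0,0],[255,-63,0,0,0],[255,-68,0,0,0],[255,-70,0,0,0]]'
python3 - <<'E'
from h import *
go([.494,.171,.053],-3.6)
for cam in ("top","side"):
    im=ctrl.get_image(cam); save(cam+"2",im)
    for l,z in (("red_scraper_mid",.053),("rolling_board",.05)):
        for d in ctrl.outline_of(cam,l)[:2]:
            m=d["mask"]; print(cam,l,round(d["conf"],2),d["rect"],im[m].mean(0).round(),rectw(cam,m,z))
a=cv2.imread("pics/side2.png")[110:260,180:400]; cv2.imwrite("pics/s2.png",cv2.resize(a,(770,525)))
E
```

```text
t: 5.07
tool_pos: [0.5004, 0.1715, 0.053]
tool_rot: [-3.139, 0.097, -0.008]
contact_force: [3.4, 0.2, 5.6]
opening: 0.0002
t 5.07 pos [500.4 171.5  53. ] yaw -3.55 F [3.42 0.17 5.62] open 0.00019305547259661633
shift mm [-6.3  0.9 -0. ] turn 0.001
top red_scraper_mid 0.78 [354.1, 160.1, 29.3, 15.8] [197. 114.  52.] [722.6 -46.4  74.1  39.6  79.1]
top red_scraper_mid 0.64 [264.6, 267.7, 21.8, 14.9] [185.  47.  35.] [453.2 175.4  61.9  36.3 -80. ]
top rolling_board 0.93 [205.1, 188.9, 101.9, 83.3] [237. 236. 225.] [559.7 231.8 251.2 189.9 -86.3]
top rolling_board 0.48 [264.5, 265.6, 24.5, 17.8] [186.  47.  35.] [453.3 176.1  63.6  34.9 -80.4]
side red_scraper_mid 0.9 [386.2, 219.4, 33.8, 30.9] [161.  88.  31.] [698.4 -94.8  77.1  39.   78.7]
side red_scraper_mid 0.86 [224.1, 175.4, 56.3, 23.8] [154.  21.  12.] [491.4 168.7 114.8  64.5  -3.8]
side rolling_board 0.74 [212.5, 135.0, 123.1, 82.0] [196. 196. 183.] [555.  214.7 281.1 195.4 -86.7]
```

View pics/s2.png

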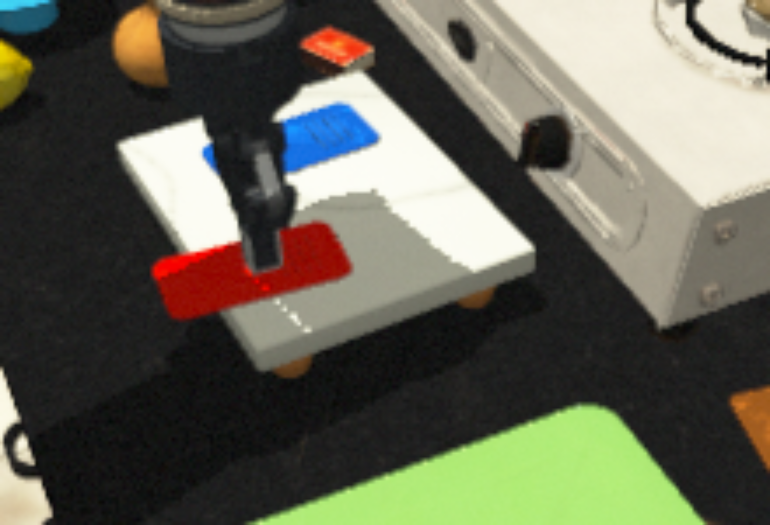

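The side view shows the red card, at side pixels (224–280, 175–199), sticking out about 31 mm over the front edge. The blue one is untouched. I'll drag 8 mm more, then lift.

```bash
python3 -m creep '[[255,-2,0,0,0],[255,-4,0,0,0],[255,-6,0,0,0],[255,-8,0,0,0],[255,-8,0,0,0],[255,-8,0,-2,0],[255,-8,0,-5,0],[255,-8,0,-15,0],[240,-20,0,-30,0],[120,-40,0,-40,0],[0,-60,0,-40,0],[0,-60,0,-40,0]]'
python3 - <<'E'
from h import *
for cam in ("side","top"):
    im=ctrl.get_image(cam); save(cam+"3",im)
    for d in ctrl.outline_of(cam,"red_scraper_mid")[:2]:
        m=d["mask"]; print(cam,round(d["conf"],2),im[m].mean(0).round(),rectw(cam,m,.053))
go([.449,.1745,.055],-3.6)
E
```

```text
t: 6.37
tool_pos: [0.4363, 0.1752, 0.0914]
tool_rot: [-3.14, 0.096, 0.003]
contact_force: [-0.4, -0.2, -0.1]
opening: 0.0406
side 0.86 [159.  86.  31.] [698.7 -95.2  73.9  41.4  81.2]
side 0.63 [150.  14.   5.] [483.4 169.6 112.5  60.5  -1. ]
top 0.85 [197. 113.  52.] [722.8 -47.6  74.2  39.6  79.1]
top 0.8 [178.  83.  68.] [522.6 171.8  63.1  43.7 -88.6]
t 6.57 pos [439.3 174.9  91.4] yaw -3.57 F [0.44 0.43 0.09] open 0.0697501161664711
shift mm [ 9.7 -0.2 36.4] turn 0.001
```

```bash
python3 -m creep '[[75,0,5,-10,0],[75,3,25,-15,0],[75,8,50,-15,0],[75,15,80,-15,0],[75,20,112,-15,0],[75,26,144,-10,0],[75,32,176,0,0],[75,38,206,15,0],[75,43,224,35,0],[75,46,233,55,0],[75,46,233,65,0],[75,46,233,65,0]]'
python3 -m creep '[[75,0,0,4,0],[75,0,0,8,0],[75,0,0,10,0],[75,0,0,10,0],[75,0,0,10,0]]'
python3 -m creep '[[75,0,0,2,0],[75,0,0,4,0],[75,0,0,6,0],[75,0,0,6,0]]'
```

```text
t: 7.57
tool_pos: [0.4686, -0.0606, 0.024]
tool_rot: [-3.138, 0.1, 0.009]
contact_force: [-0.3, 1.4, 0.7]
opening: 0.0603
t: 7.98
tool_pos: [0.4708, -0.0601, 0.0169]
tool_rot: [3.14, -0.096, 0.001]
contact_force: [-0.4, 1.3, -0.6]
opening: 0.0603
t: 8.32
tool_pos: [0.47, -0.0603, 0.0098]
tool_rot: [-3.14, 0.098, 0.001]
contact_force: [-0.1, 0.5, -0.4]
opening: 0.0603
```

TCP is at 9.8 mm with no contact, so the tips do recede at this opening. I'll keep lowering in small steps.

```bash
python3 -m creep '[[75,0,0,2,0],[75,0,0,2,0],[75,0,0,2,0]]'
python3 -m creep '[[75,0,0,2,0],[75,0,0,2,0],[75,0,0,2,0]]'
python3 -m creep '[[75,0,0,2,0],[75,0,0,2,0],[75,0,0,2,0]]'
```

```text
t: 8.57
tool_pos: [0.4703, -0.0605, 0.0082]
tool_rot: [-3.14, 0.098, 0.001]
contact_force: [0.4, -1.5, 0.2]
opening: 0.0607
t: 8.82
tool_pos: [0.4703, -0.0605, 0.0062]
tool_rot: [-3.14, 0.098, 0.0]
contact_force: [0.4, -0.3, -0.5]
opening: 0.0603
t: 9.07
tool_pos: [0.4709, -0.0606, 0.0049]
tool_rot: [3.14, -0.098, 0.001]
contact_force: [-0.5, -0.7, 4.3]
opening: 0.0601
```

```bash
python3 -m creep '[[75,0,0,-10,0],[75,0,-2,-35,0],[40,-2,-20,-65,0],[0,-6,-50,-90,0],[0,-12,-85,-100,0],[0,-18,-120,-100,0],[0,-26,-155,-100,0],[0,-32,-190,-100,0],[0,-36,-215,-95,0],[0,-38,-230,-90,0],[0,-38,-233,-90,0],[0,-38,-233,-90,0]]'
python3 - <<'E'
from h import *
for i in range(2):
  for cam in ("side","top"):
    im=ctrl.get_image(cam); save(cam+"4",im)
    for d in ctrl.outline_of(cam,"red_scraper_mid")[:2]:
        m=d["mask"]; print(cam,round(d["conf"],2),im[m].mean(0).round(),rectw(cam,m,.053))
  go([.447,.1745,.044],-3.6)
E
```

```text
t: 10.07
tool_pos: [0.4466, 0.175, 0.0943]
tool_rot: [3.14, -0.094, -0.001]
contact_force: [0.1, 0.6, -0.1]
opening: 0.0856
side 0.93 [167.  90.  31.] [698.4 -94.9  72.3  37.8  78.4]
side 0.6 [152.  17.   8.] [483.3 169.4 113.8  64.   -1.9]
top 0.95 [202. 115.  52.] [722.5 -47.5  73.1  37.9  81. ]
top 0.69 [177.  77.  64.] [530.  172.1  58.5  29.1 -87.9]
t 10.27 pos [447.4 173.5  94.7] yaw -3.65 F [ 0.2   0.67 -1.12] open 0.08508642687430788
shift mm [-0.5 -1.  50.7] turn -0.001
side 0.81 [151.  19.   9.] [483.7 170.6 116.7  65.3  -2.2]
side 0.64 [166.  89.  31.] [698.7 -94.7  72.8  38.   78.7]
top 0.77 [178.  78.  65.] [530.1 172.1  58.5  29.1 -87.9]
top 0.67 [196. 113.  52.] [722.4 -46.8  74.1  39.4  80.1]
t 10.47 pos [447.2 173.8  94.5] yaw -3.64 F [-0.39 -0.33  0.58] open 0.0856819665233279
shift mm [-0.3 -0.7 50.5] turn -0.001
```

```bash
python3 -m creep '[[0,0,0,15,-0.02],[0,0,0,30,-0.02],[0,0,0,42,-0.02],[0,0,0,50,-0.02],[0,0,0,54,-0.02],[0,0,0,54,-0.02],[20,0,0,54,-0.02],[40,0,0,54,-0.02],[55,0,0,54,-0.02],[58,0,0,54,-0.02],[58,0,0,52,-0.02],[58,0,0,50,-0.02]]' 30
python3 - <<'E'
from h import *
im=ctrl.get_image("side"); save("side5",im)
go([.447,.1735,.044],-2.5)
cv2.imwrite("pics/s5.png",cv2.resize(cv2.imread("pics/side5.png")[130:240,190:350],(800,550)))
E
```

```text
t: 11.47
tool_pos: [0.4471, 0.1745, 0.0447]
tool_rot: [-3.141, 0.066, -0.0]
contact_force: [-0.0, 0.1, -0.5]
opening: 0.0657
t 11.52 pos [447.4 174.6  45.1] yaw -2.42 F [-0.56 -0.41  0.08] open 0.06605233616117633
shift mm [-0.4  1.1  1.1] turn 0.001
```

View pics/s5.png

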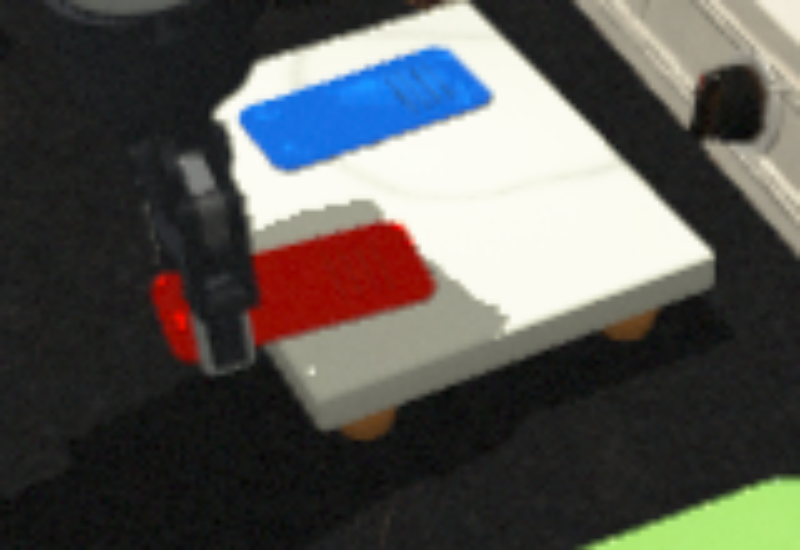

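The finger straddles the overhang at side pixel (236,200), clear of the slab, and its tip is just below the card. I'll close now.

```bash
python3 -m creep '[[70,0,0,0,0],[80,0,0,0,0],[95,0,0,0,0],[110,0,0,0,0],[110,0,0,0,0],[110,0,0,0,0]]' 45
python3 -m creep '[[110,0,0,-1,0],[110,0,0,-2,0],[110,0,0,-4,0],[110,0,0,-7,0],[110,0,0,-11,0],[110,0,0,-16,0],[110,0,0,-22,0],[110,0,0,-28,0],[110,0,0,-34,0],[110,0,0,-40,0],[110,0,0,-44,0],[110,0,0,-46,0]]'
python3 - <<'E'
from h import *
im=ctrl.get_image("side"); save("side6",im)
go([.49,-.163,.09],-2.5)
cv2.imwrite("pics/s6.png",cv2.resize(cv2.imread("pics/side6.png")[100:230,190:350],(800,650))[:600])
E
```

```text
t: 12.02
tool_pos: [0.4473, 0.1745, 0.0448]
tool_rot: [-3.141, 0.066, -0.001]
contact_force: [-2.0, 0.3, 5.4]
opening: 0.0577
t: 13.02
tool_pos: [0.4475, 0.1745, 0.0914]
tool_rot: [-3.14, 0.066, -0.002]
contact_force: [-0.6, 0.9, 0.0]
opening: 0.0575
t 13.07 pos [447.6 174.6  91.4] yaw -2.42 F [ 1.04 -0.05  0.11] open 0.057555090757234056
shift mm [ 56.6 335.5   1.4] turn 0.001
```

View pics/s6.png

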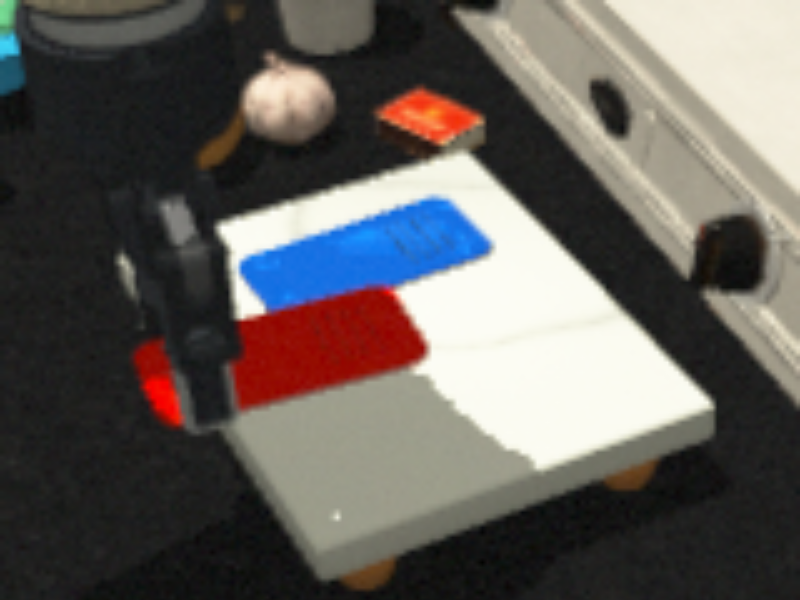

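The card is lifted level, held at side pixels (217–276, 158–185), and blue hasn't moved. I'll carry it across.

```bash
python3 -m creep '[[110,0,2,-3,0],[110,1,7,-6,0],[110,2,15,-8,0],[110,4,25,-8,0],[110,6,38,-8,0],[110,9,53,-8,0],[110,12,70,-8,0],[110,15,88,-8,0],[110,18,106,-8,0],[110,21,125,-8,0],[110,24,144,-8,0],[110,27,163,-8,0]]'
python3 -m creep '[[110,3,19,0,0],[110,6,38,0,0],[110,9,57,0,0],[110,12,76,0,0],[110,15,94,0,0],[110,18,111,0,0],[110,21,127,0,0],[110,24,141,0,0],[110,26,153,0,0],[110,28,162,0,0],[110,30,168,0,0],[110,30,171,0,0]]'
python3 -m creep '[[110,0,0,2,0],[110,0,0,7,0],[110,0,0,13,0],[110,0,0,20,0],[110,0,0,28,0],[110,0,0,36,0],[110,0,0,44,0],[110,0,0,52,0],[110,0,0,58,0],[110,0,0,63,0],[110,0,0,66,0],[110,0,0,66,0]]'
python3 - <<'E'
from h import *
im=ctrl.get_image("side"); save("side7",im)
go([.490,-.162,.006],-2.5)
im=ctrl.get_image("top"); save("top7",im)
for d in ctrl.outline_of("top","red_scraper_mid"):
    m=d["mask"]; print(round(d["conf"],2),im[m].mean(0).round(),rectw("top",m,.04))
u,v=map(int,proj("side",[.5,-.162,.05])); print(u,v)
u=min(max(u,120),520);v=min(max(v,90),310)
cv2.imwrite("pics/s7.png",cv2.resize(cv2.imread("pics/side7.png")[v-90:v+90,u-120:u+120],(800,600)))
E
```

```text
t: 14.07
tool_pos: [0.4668, 0.0086, 0.0981]
tool_rot: [3.141, -0.067, -0.001]
contact_force: [-0.2, -0.4, -0.8]
opening: 0.0576
t: 15.07
tool_pos: [0.4901, -0.1625, 0.0983]
tool_rot: [-3.141, 0.067, -0.0]
contact_force: [0.6, -0.0, -0.7]
opening: 0.0576
t: 16.07
tool_pos: [0.4894, -0.1615, 0.0315]
tool_rot: [-3.14, 0.066, 0.002]
contact_force: [0.1, 0.6, -1.4]
opening: 0.0574
t 16.12 pos [ 489.7 -161.6   32. ] yaw -2.42 F [ 0.36  0.55 -0.18] open 0.0575733972366966
shift mm [ 0.3  0.4 26. ] turn 0.001
0.8 [155.  58.  25.] [ 547.9 -159.3   78.9   54.8   -4.7]
0.57 [196. 111.  50.] [725.7 -48.9  74.2  39.1  82.3]
0.16 [250. 250. 242.] [560.4 235.  252.  193.4 -86.9]
325 302
```

View pics/s7.png

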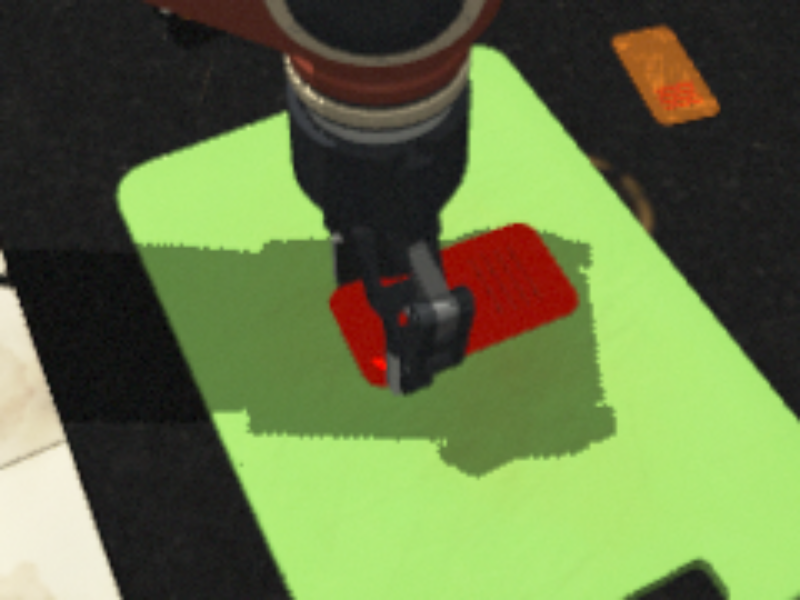

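The card is held level over the middle of the green board, at about side pixels (304–379, 279–327). I'll lower it until it touches.

```bash
python3 -m creep '[[110,0,0,3,0],[110,0,0,7,0],[110,0,0,11,0],[110,0,0,15,0],[110,0,0,18,0],[110,0,0,20,0],[110,0,0,21,0],[110,0,0,22,0],[110,0,0,22,0],[110,0,0,22,0]]'
python3 -m creep '[[110,0,0,2,0],[110,0,0,2,0],[110,0,0,2,0]]'
python3 -m creep '[[110,0,0,1,0],[110,0,0,1,0],[110,0,0,1,0]]'
```

```text
t: 17.05
tool_pos: [0.4899, -0.1617, 0.0104]
tool_rot: [3.141, -0.066, 0.0]
contact_force: [0.5, 0.3, 0.4]
opening: 0.0573
t: 17.3
tool_pos: [0.4898, -0.1617, 0.0083]
tool_rot: [-3.141, 0.066, 0.0]
contact_force: [-0.1, -0.0, -0.9]
opening: 0.0573
t: 17.55
tool_pos: [0.4898, -0.1617, 0.0072]
tool_rot: [-3.141, 0.066, 0.0]
contact_force: [-0.8, 0.2, -0.2]
opening: 0.0576
```

```bash
python3 -m creep '[[110,0,0,1,0],[110,0,0,1,0],[110,0,0,1,0]]'
```

```text
t: 17.8
tool_pos: [0.4898, -0.1616, 0.0062]
tool_rot: [-3.141, 0.066, 0.0]
contact_force: [-0.1, 0.7, -0.8]
opening: 0.0576
```

```bash
python3 -m creep '[[110,0,0,1,0],[110,0,0,1,0],[110,0,0,1,0]]'; python3 -m creep '[[110,0,0,1,0],[110,0,0,1,0],[110,0,0,1,0]]'
```

```text
t: 18.05
tool_pos: [0.49, -0.1618, 0.0056]
tool_rot: [3.141, -0.066, 0.0]
contact_force: [-1.1, 1.1, 2.8]
opening: 0.0578
t: 18.3
tool_pos: [0.49, -0.1618, 0.0056]
tool_rot: [-3.141, 0.066, 0.001]
contact_force: [-4.7, 2.1, 9.3]
opening: 0.0579
```

```bash
python3 -m creep '[[110,0,0,-1,0],[100,0,0,-1,0],[85,0,0,-1,0],[75,0,0,-1,0],[65,0,0,-1,0],[50,0,0,-1,0],[25,0,0,-1,0],[0,0,0,-1,0],[0,0,0,-1,0],[0,0,0,-1,0]]' 20
python3 -m creep '[[0,0,0,-3,0],[0,0,0,-8,0],[0,0,0,-18,0],[0,0,0,-35,0],[0,0,0,-60,0],[0,0,0,-90,0],[0,-20,0,-120,0],[0,-50,0,-150,0],[0,-80,30,-160,0],[0,-80,70,-160,0],[0,-80,100,-160,0],[0,-80,100,-160,0]]'
python3 -m creep '[[0,0,-35,-10,0],[0,0,-75,-20,0],[0,0,-115,-20,0],[0,0,-155,-20,0],[0,0,-195,-20,0],[0,0,-235,-20,0],[0,0,-260,-20,0],[0,0,-270,-20,0]]'
python3 - <<'E'
from h import *
for cam in ("top","side"):
    im=ctrl.get_image(cam); save(cam+"8",im)
    for l,z in (("red_scraper_mid",.013),("red_scraper_mid",.053)):
        for d in ctrl.outline_of(cam,l)[:3]:
            m=d["mask"]; print(cam,round(d["conf"],2),im[m].mean(0).round(),z,rectw(cam,m,z))
    hsv=cv2.cvtColor(im,cv2.COLOR_RGB2HSV); b=cv2.inRange(hsv,(98,120,60),(125,255,255)); print("blue",rectw(cam,b>0,.053))
    i0=cv2.imread("pics/"+cam+"0.png"); b0=cv2.inRange(cv2.cvtColor(i0,cv2.COLOR_BGR2HSV),(98,120,60),(125,255,255)); print("blue0",rectw(cam,b0>0,.053))
    r=(cv2.inRange(hsv,(0,200,90),(6,255,255))); print("red hsv",rectw(cam,r>0,.013))
cv2.imwrite("pics/s8.png",np.hstack([cv2.resize(cv2.imread("pics/side8.png")[90:400,180:520],(400,365)),cv2.resize(cv2.imread("pics/top8.png")[120:320,170:510],(400,365))]))
go([.49,-.16,.2],0)
E
```

```text
t: 19.13
tool_pos: [0.4898, -0.1616, 0.0052]
tool_rot: [-3.141, 0.066, 0.0]
contact_force: [0.1, -0.9, 0.5]
opening: 0.0852
t: 20.13
tool_pos: [0.4054, -0.2627, 0.168]
tool_rot: [3.136, -0.073, 0.005]
contact_force: [-0.4, 0.1, -0.3]
opening: 0.0854
t: 20.8
tool_pos: [0.4168, 0.0147, 0.1862]
tool_rot: [-3.14, 0.059, -0.002]
contact_force: [-0.2, 0.2, 0.5]
opening: 0.0858
top 0.79 [195. 111.  51.] 0.013 [734.4 -53.5  76.2  40.7  79.1]
top 0.74 [251.  79.  32.] 0.013 [ 530.9 -164.3  114.5   61.    -1.5]
top 0.79 [195. 111.  51.] 0.053 [723.  -48.1  73.2  39.1  79.1]
top 0.74 [251.  79.  32.] 0.053 [ 527.6 -154.6  109.9   58.5   -1.5]
blue [562.8 289.5 112.3  56.3   3.3]
blue0 [562.8 289.5 112.3  56.2   3.3]
red hsv [ 529.1 -163.   109.3   53.3   -2. ]
side 0.58 [245.  17.   2.] 0.013 [ 526.  -165.5  115.5   60.5   -2.8]
side 0.58 [245.  17.   2.] 0.053 [ 512.1 -188.8  107.7   56.5   -2.8]
blue [558.4 287.6 113.7  58.5   4.6]
blue0 [559.2 288.1 112.1  59.2   4.6]
red hsv [ 526.6 -165.   113.3   58.7   -2.2]
t 21.1 pos [417.2  10.4 185.4] yaw -2.52 F [-0.65  0.13  0.13] open 0.08530599588440431
shift mm [ 80.3 167.  -14.5] turn -0.044
```

View pics/s8.png

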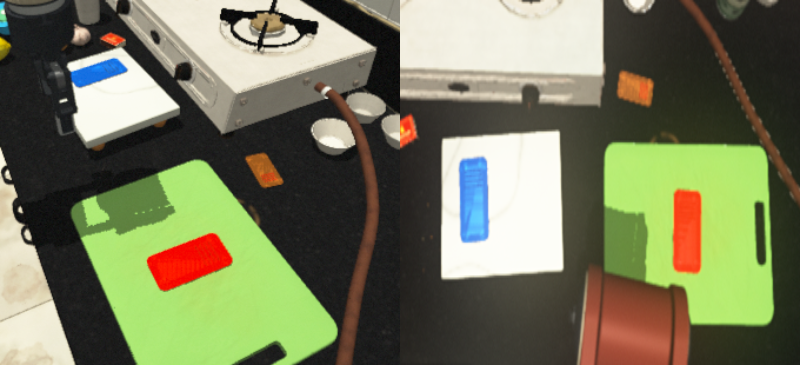

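The red card lies flat in the middle of the green board, at picture pixels (190,262) in the side half and (687,230) in the top half. Blue is where it was and the gripper is clear, so I'm handing in.

```bash
python3 -c "
from station import ctrl
print(ctrl.finish_job())"
```

```text
the job is handed in; nothing more can be done
None
```

The red scraper now lies flat in the middle of the green chopping board, and I handed the job in at about 21 s of the 51 s allowed. I pressed on it with closed fingers at about 10 N and slid it about 78 mm, until roughly 38 mm stuck out over the board's front edge. I then gripped it across its width at 45 N, lifted it level, carried it over, lowered it until the fingertips touched the board, and let go.

- **Red scraper:** the top camera puts its centre at (0.531, -0.164) and the side camera at (0.526, -0.166). The chopping board's centre measured (0.529, -0.163). Its outline measures 115 x 61 mm at the board's surface height, so it lies flat.
- **Blue scraper:** its position matches the start picture to within 1 mm in both cameras.
- **Robot:** the gripper was open, well clear and touching nothing. The highest contact force I read was about 11 N.
- **Disagreements:** the two cameras differ by up to about 5 mm. The networks also kept reporting the orange packet as a scraper, and I ignored that. When I let go, the card was probably about 1 mm above the board, judging by the fingertip contact.

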